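# Seat the bent gas tube in the drying box and clip the lid shut

## Robot

A 6-joint arm with a two-finger parallel gripper is mounted at the origin on a cart in front of the work surface, level with it; the furniture and walls round the work are solid. World frame = base frame: x ahead of the robot, y to its left, z up, the work surface at z = 0. Lengths are in m, angles in rad, forces in N, time in s.
With the tool pointing down it reaches from about 0.25 to 0.8 m from the base axis. Payload 3.9 kg.
Tool frame: the origin (TCP) lies at the very end of the fingers, on their centre line; the grasp point (between the pads) lies 19 mm behind it; z points along the fingers, y is the line along which they close (so a half turn about z gives the same grasp; the last joint's range is limited). The gripper opens to 85 mm and grips with 20 to 120 N. Pads are 22 mm wide; open, the fingers measure 114 mm over their backs; the gripper's body (76 mm by 85 mm) begins 54 mm behind the grasp point. The pads swing forward as they close: fully open they stand 13 mm farther back than shut.
Start: joints at [1.305, 0.26, -0.138, 1.173, 0, 1.571], TCP at [0.138, 0.507, 0.231] pointing down, gripper open.
Joint ranges: [-2.78, 2.78], [-0.83, 1.72], [-1.28, 1.37], [-1.9, 2.12], [-1.57, 1.48], [-3.14, 3.14]. Speed limits (rad/s): [2.57, 2.57, 3.14, 3.14, 3.14, 3.14].

## Interface

Orientations are given as a unit quaternion [x, y, z, w].
In Python, from rig import status, imaging, workorder gives the robot as it stands.
- The arm moves only by the tool arm_command, never from a script. Its argument "moves" is one flat list of numbers, 7 for each row, row after row: the shift along the tool's x, y, z in m, then the turn, a rotation vector about the tool's x, y, z in degrees, then the opening, from 0 (shut) to 1 (fully open). A call has exactly 10 rows; each row is the pose to reach, as a shift and turn from the pose commanded when the call began, along the tool's axes at that moment; what a row does not reach only later rows make up. A row lasts 1/10 s, in which the tool goes at most 50 mm and 8.59 degrees, less where a joint would pass 70% of its speed; a pose out of reach is approached as far as the arm can. A call with a gripper value outside its range is refused whole. The fingers move at their own pace and stop on an object; "force" is the grip in N (left out, the last holds). Time passes only in rows, so rows that repeat a pose let the fingers close, or fill a call up. It gives the time, the measured TCP pose, the force, the opening and the grip force at its end, in the units of the state.
- status.observe(): the state, without advancing time (a new reading comes with each control period).
- imaging.read_camera(name): name is "side" or "top"; returns a dict with "frame" (420x560x3 uint8, blue, green, red), "fx", "fy", "cx", "cy" (pixels), "k1" (the pictures are not rectified: a ray, as slopes to the right and down, at radius r is drawn at 1 + k1 r^2 times it, then the intrinsics apply), "position" and "orientation" of the camera in the world. Camera axes: x right, y down, z forward; pixel columns grow to the right and rows downward; lengths in m; the calibration is good to about 2 mm. A picture is of the moment at which its call begins. There is no depth.
- workorder.sign_off(): hands the job in; it is judged then, once.
Trained networks look in a picture, given as the dict that the camera call returned (one of the last four; its "shot" number tells which), for a name from the list of things; names that differ only in an ending like _2 or _b are one class to them, and where a whole thing is asked for, a point or a joint stands for the part that bears it (a point fixed in the world has none). Each returns a list of dicts, best first, with "p" (0 to 1); they miss things now and then, are a little off and sometimes report something else, mostly with a low value. They report only what shows in the picture. A call takes as long as a camera call.
- imaging.look_for(target, picture): "at" ([row, column] in pixels, amid what is visible of it).
The state is a dict: "clock": time; "joint_pos": joint angles; "joint_vel": joint speeds; "tau": joint torques, N m; "tcp_pos": TCP position; "tcp_rot": TCP orientation; "wrist_force": force on the tool from outside, world axes, zero at the start; "wrist_torque": the same for the moment, N m; "opening": finger opening in m; "finger_force": force on a finger pad.
Only numpy, scipy, OpenCV 4.12 (cv2) and the standard library are available. Lean on these libraries where they do the work, as an engineer would, in place of code of your own. Each camera call takes 0.05 s, during which the arm holds its last target. There are 200 camera calls.

## Task

Get the small drying box ready for use: push the bent gas tube round on the rim, without lifting it off the box, until both of its ends have dropped into the notches in the two side walls. Then bring the open lid forward over the top and lower it gently until it lies flat on the box, and last push the steel clip on the front wall up against the box so that it holds the lid. Leave the other things on the bench where they are.

Things in the scene. Friction and masses are not known exactly. Their poses are not given: they have to be found in the camera images.
- drying_box: Grey open box fixed to the bench: 145 mm long (its x, away from the robot), 116 mm wide (y), rim 60 mm high, walls 6 mm. Origin under its centre, on the bench. Inside, only a flat weighing boat. Each side wall has one notch in its rim, 12.5 mm in front (-x) of the centre: 15 mm wide, floor 11.5 mm below the rim, mouth flared at 45 degrees to 25 mm over the top 5 mm.
- notch_left (a point): Where the axis of the tube lies when it rests in the notch of the left (+y) side wall, centred in the notch and in the wall's thickness: 5 mm above the notch's floor, 6.5 mm below the rim. Axes as the box's.
- notch_right (a point): The same for the notch of the right (-y) side wall.
- gas_tube: Loose bent steel tube, 10 mm thick, 196 mm long, 0.12 kg, lying askew across both side walls, on top of the rim, nearer the robot than the notches. Origin on its axis at mid-length; y along it, to the left. Its ends are straight for 56 mm; the middle hangs 20 mm lower inside the box. An end pushed sideways slides on the rim, the tube pivoting on its other support.
- tube_end_left (a point): On the tube's axis, 93 mm from its origin, 5 mm before the left tip. The tube sticks out 25 to 45 mm beyond the outside of each side wall. Seated in a notch, its top is 1.5 mm below the rim.
- tube_end_right (a point): The same at the right end.
- lid (a joint): Lid angle, rad: 0 flat on the rim, 1.57 upright, 1.8 at its stop, leaning away from the robot, where it starts. Clear plate in a grey frame, 145 x 116 x 5 mm, 0.16 kg, hinged on the far (+x) rim, axis parallel to the box's y. It falls freely to whichever side it leans, and cannot close on a tube that lies on the rim.
- lid_tab (a point): Middle of the grip of the tab that sticks out 35 mm from the lid's free edge: 24 mm wide along the box's y (grasp it across this), 8 mm thick. 169 mm from the hinge axis along the lid, 4 mm above the lid's underside, 28 mm left of the box's middle; the tab ends 11 mm farther out. Turns with the lid: x points along the lid to the hinge.
- lid_hinge (a point): On the lid's hinge axis, in the middle of the box's width, at rim height, 72.5 mm behind the box's centre. Axes as the box's.
- clip (a joint): Angle of the clip in rad: 0 closed (upright against the front wall, its lip over the lid's edge), starts open at 0.45 to 0.75, leaning out towards the robot. A light friction hinge: it stays where it is left; about 1 N at its top moves it.
- clip_top (a point): Top of the clip's steel plate, in the middle of its 22 mm width and 3 mm thickness: 46 mm from its hinge. It is 34 mm to the right of the box's middle.
- clip_hinge (a point): On the clip's hinge axis (parallel to the box's y), 5 mm in front of the front wall, 22 mm above the bench. Axes as the box's.
- slide_box: Bystander: green slide box, 34 x 87 x 35 mm, loose.
- film_box: Bystander: white and green cardboard box, 54 x 118 x 54 mm, loose.
- tube50: Bystander: conical tube with a blue cap, 34 x 117 mm, lying, loose.
- petri_dish: Bystander: clear petri dish, 58 mm across, 16 mm high, loose.
- timer: Bystander: white bench timer, 62 x 66 x 17 mm, loose.
- forceps: Bystander: steel forceps, 122 mm long, lying, loose.

How it is judged:
On the way, in this order (a step that is already met when the one before it is completed fails the run):
1. both ends of the tube lie down in their notches, the lid still open (z of tube_end_left in the frame of notch_left between -0.004 and 0.004 m and z of tube_end_right in the frame of notch_right between -0.004 and 0.004 m and value of joint lid above 1.57 rad), for 0.2 s.
2. the lid has been brought forward past upright (value of joint lid below 1.45 rad), for 0.05 s.
3. the lid lies flat on the box (value of joint lid below 0.04 rad), for 0.2 s.
4. the clip is pushed up against the box (value of joint clip below 0.1 rad), for 0.1 s.
At the end, for the whole second after the job is handed in: The tube is at rest with both ends down in their notches (each end within 4 mm of the seated height and 8 mm of the notch's middle), the lid lies flat (under 0.04 rad), and the clip stands up against the box (under 0.1 rad) (z of tube_end_left in the frame of notch_left between -0.004 and 0.004 m and z of tube_end_right in the frame of notch_right between -0.004 and 0.004 m and x of tube_end_left in the frame of notch_left between -0.008 and 0.008 m and x of tube_end_right in the frame of notch_right between -0.008 and 0.008 m and value of joint lid below 0.04 rad and value of joint clip below 0.1 rad and linear speed of gas_tube below 0.02 m/s); the robot touches nothing.
It fails at once if the tube is lifted more than 25 mm above the rim it lay on (z of gas_tube in the frame of drying_box above 0.09 m).
It fails at once if the lid comes down hard: faster than 3.5 rad/s in the last 0.4 rad (value of joint lid below 0.4 rad and velocity of joint lid below -3.5 rad/s).
It fails at once if another thing on the bench is moved more than 20 mm (distance of any of slide_box, film_box, tube50, petri_dish, timer, forceps from where it was at the start of the episode above 0.02 m).
It also fails if it takes over 61 s, if anything falls off the work surface, if the arm or the gripper's body presses on something with over 40 N, if the wrist force passes 120 N, or if a joint passes its speed limit or range.

## Working session

There is one attempt and no reset: what is moved stays moved. The work goes in short steps, Python scripts to look and compute and a tool call to move; the robot and the scene stay as the last step left them, time stands still between calls to the robot, and variables do not carry over. Pictures are saved under pics/ and viewed, at most 10 in all, crops included, and the job is handed in when it is done.

Besides the shell and the picture viewer there is one more tool, called after "Request:" as name(argument=value, ...) on one line, values as JSON. arm_command: Moves the arm, as the interface text tells. Its arguments: {"type":"object","properties":{"moves":{"type":"array","items":{"type":"number"}},"force":{"type":"number"}},"required":["moves"]}

```bash
ls; mkdir -p pics
cat > h.py <<'E'
import numpy as np, cv2
from scipy.spatial.transform import Rotation as R
from rig import status, imaging, workorder
def ray(p,rc):
    u=np.array([(rc[1]-p["cx"])/p["fx"],(rc[0]-p["cy"])/p["fy"]]);s=u.copy()
    for _ in range(20): s=u/(1+p["k1"]*(s@s))
    d=R.from_quat(p["orientation"]).apply([s[0],s[1],1.]);return np.array(p["position"]),d/np.linalg.norm(d)
def atz(p,rc,z):
    o,d=ray(p,rc);return o+d*(z-o[2])/d[2]
def proj(p,X):
    c=R.from_quat(p["orientation"]).inv().apply(np.array(X)-p["position"]);s=c[:2]/c[2];s=s*(1+p["k1"]*(s@s))
    return np.array([p["cy"]+p["fy"]*s[1],p["cx"]+p["fx"]*s[0]])
E
python3 - <<'E'
from h import *
for n in("top","side"):
    p=imaging.read_camera(n);cv2.imwrite(f"pics/{n}0.png",p["frame"])
    print(n,p["position"],R.from_quat(p["orientation"]).as_matrix().round(2).tolist(),p["fx"],p["k1"])
    for t in["drying_box","gas_tube","tube_end_left","tube_end_right","lid_tab","clip_top","notch_left","notch_right","lid_hinge","clip_hinge"]:
        try:
            l=imaging.look_for(t,p); print(t,[(np.round(q["at"]).tolist(),round(q["p"],2)) for q in l[:2]])
        except Exception as e: print(t,e)
s=status.observe();print(s["clock"],s["tcp_pos"],s["tcp_rot"])
E
```

```text
pics
top [0.36278215 0.09773582 1.23571943] [[-0.0, -0.99, 0.17], [-1.0, 0.0, 0.01], [-0.01, -0.17, -0.99]] 511.2243977656725 -0.00962715273501599
drying_box [([188.0, 313.0], 0.71)]
gas_tube [([223.0, 308.0], 0.9)]
tube_end_left [([222.0, 306.0], 0.56)]
tube_end_right [([224.0, 303.0], 0.78)]
lid_tab [([159.0, 318.0], 0.94)]
clip_top []
notch_left [([186.0, 318.0], 0.91)]
notch_right [([190.0, 312.0], 0.77), ([246.0, 313.0], 0.22)]
lid_hinge [([187.0, 314.0], 0.75)]
clip_hinge [([186.0, 314.0], 0.98), ([249.0, 392.0], 0.71)]
side [0.19195032 0.63895904 0.59659691] [[-0.81, -0.36, 0.46], [-0.59, 0.48, -0.65], [0.01, -0.8, -0.6]] 382.016576629328 -0.083438243959675
drying_box [([198.0, 288.0], 0.86)]
gas_tube [([218.0, 315.0], 0.72)]
tube_end_left [([214.0, 323.0], 0.84), ([165.0, 279.0], 0.65)]
tube_end_right [([224.0, 310.0], 0.89), ([200.0, 286.0], 0.61)]
lid_tab [([163.0, 275.0], 0.97)]
clip_top []
notch_left [([200.0, 288.0], 0.61)]
notch_right [([201.0, 285.0], 0.56)]
lid_hinge [([199.0, 287.0], 0.58)]
clip_hinge [([200.0, 288.0], 0.73)]
1.1 [0.13790758 0.50655777 0.23130573] [ 1.32520896e-01  9.91180212e-01  4.10855385e-06 -2.86714342e-06]
```

Run:
```python
import cv2
a=cv2.imread("pics/top0.png");cv2.imwrite("pics/top0c.png",cv2.resize(a[130:290,210:410],None,fx=4,fy=3.75,interpolation=cv2.INTER_CUBIC)[:600,:800])
a=cv2.imread("pics/side0.png");cv2.imwrite("pics/side0c.png",cv2.resize(a[120:320,180:447],None,fx=3,fy=3,interpolation=cv2.INTER_CUBIC)[:600,:800])
```

```text
(no output)
```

View pics/top0c.png

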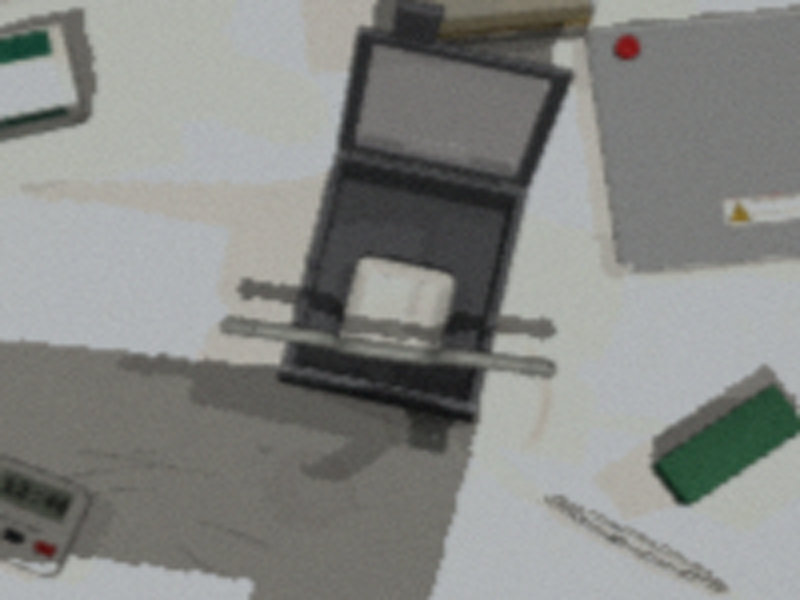

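View pics/side0c.png

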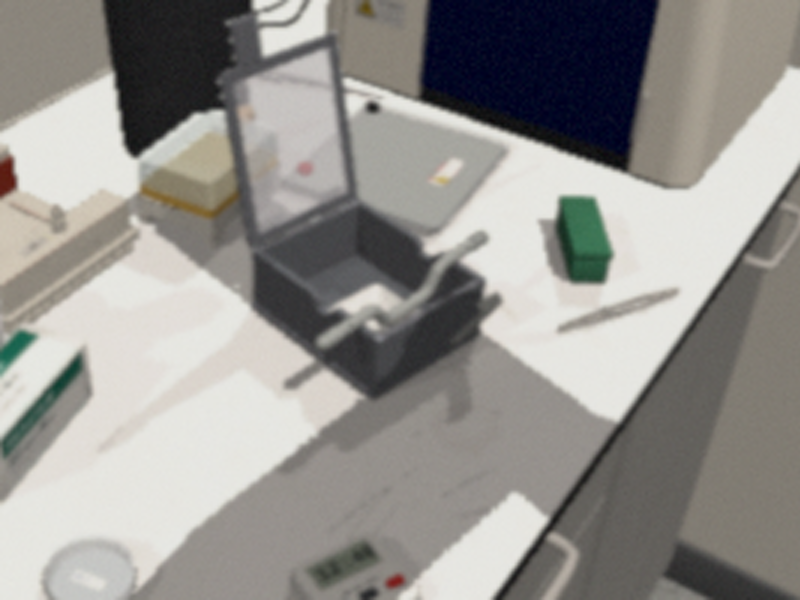

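View pics/top0.png

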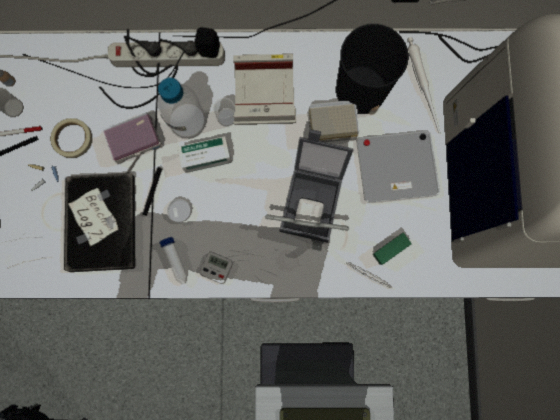

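The top view shows the box with its lid open: front rim corners at about (231,280) and (241,329), and tube tips at about (217,266) and (228,347). The clip shows in front of the right part of the front wall. In the side view the tube lies across the rim, with tips at about (233,288) and (200,340). Next I fit the poses.

```bash
cat > fit.py <<'E'
from h import *
from scipy.optimize import least_squares
T=lambda x,y:[130+y/3.75,210+x/4]
S=lambda x,y:[120+y/3,180+x/3]
def run(t,s,tl,tr):
    # box points (rim)
    B=[(t,T(280,376),(-.0725,.058,.06)),(t,T(475,415),(-.0725,-.058,.06)),(t,T(337,155),(.0725,.058,.06)),(t,T(525,188),(.0725,-.058,.06)),
       (s,S(255,250),(.0725,.058,.06)),(s,S(378,350),(-.0725,.058,.06)),(s,S(485,285),(-.0725,-.058,.06)),(s,S(376,395),(-.0725,.058,0))]
    f=lambda q:np.concatenate([proj(p,np.r_[R.from_euler('z',q[2]).apply(X)[:2]+q[:2],X[2]])-np.array(rc) for p,rc,X in B])
    r=least_squares(f,[.5,.05,0],loss='soft_l1');print("box",r.x,np.round(f(r.x).reshape(-1,2),1).tolist());return r.x
if __name__=="__main__":
    t=imaging.read_camera("top");s=imaging.read_camera("side")
    q=run(t,s,0,0);Rb=R.from_euler('z',q[2])
    def tobox(X):return Rb.inv().apply(np.array(X)-[q[0],q[1],0])
    for n,p,l in(("top",t,[T(225,325),T(553,368)]),("side",s,[S(324,340),S(482,240)])):
        for rc in l:
            X=atz(p,rc,.065);print(n,"tip",X.round(4),tobox(X).round(4))
    for n,p,rc in(("topTab",t,T(418,22)),("sideTab",s,S(245,45))):
        o,d=ray(p,rc); 
        # intersect plane box y=.028
        ob=tobox(o);db=Rb.inv().apply(d);print(n,(ob+db*(.028-ob[1])/db[1]).round(4))
    for a in(1.8,1.7): 
        L=np.array([.0725-.169*np.cos(a),.028,.06+.169*np.sin(a)]);W=Rb.apply(L)+[q[0],q[1],0];print(a,W,proj(t,W),proj(s,W))
    for a in(.45,.6,.75):
        L=np.array([-.0775-.046*np.sin(a),-.034,.022+.046*np.cos(a)]);W=Rb.apply(L)+[q[0],q[1],0];print(a,L,W,proj(t,W),proj(s,W))
    for nm in(("L",.055),("R",-.055)): print(nm,Rb.apply([-.0125,nm[1],.0535])+[q[0],q[1],0])
E
python3 fit.py
```

```text
box [ 0.56463233  0.02805004 -0.2226098 ] [[0.1, -0.1], [0.6, 0.3], [-0.5, -0.8], [1.2, 0.3], [-0.2, -1.5], [-3.0, 0.2], [-2.7, 0.5], [2.3, -0.5]]
top tip [0.538  0.1322 0.065 ] [-0.0489  0.0957  0.065 ]
top tip [ 0.511  -0.0569  0.065 ] [-0.0336 -0.0946  0.065 ]
side tip [0.5355 0.1279 0.065 ] [-0.0505  0.091   0.065 ]
side tip [ 0.5045 -0.0468  0.065 ] [-0.0421 -0.0863  0.065 ]
topTab [ 0.241   0.028  -0.1686]
sideTab [0.1122 0.028  0.2129]
1.8 [0.67897477 0.03087573 0.22458025] [137.18451983 313.56522221] [130.41648926 261.96359608]
1.7 [0.6627625  0.03454556 0.22759135] [144.38608423 311.9598666 ] [131.70013268 266.72308885]
0.45 [-0.09750841 -0.034       0.06342057] [0.4620236  0.0164165  0.06342057] [249.48560209 316.68511005] [220.53074698 343.6056838 ]
0.6 [-0.10347355 -0.034       0.05996544] [0.45620565 0.01773346 0.05996544] [252.14664366 316.04276858] [223.01671579 345.44883989]
0.75 [-0.10885538 -0.034       0.05565769] [0.45095662 0.01892164 0.05565769] [254.576744  315.4314436] [225.67790198 347.05292034]
('L', 0.055) [0.56458344 0.08445259 0.0535    ]
('R', -0.055) [ 0.54029811 -0.02283311  0.0535    ]
```

Request:
arm_command(moves=[-0.039,-0.023,0.009,0,0,0,0,-0.078,-0.047,0.018,0,0,0,0,-0.117,-0.07,0.027,0,0,0,0,-0.156,-0.094,0.036,0,0,-1,0,-0.195,-0.117,0.045,0,0,-2,0,-0.234,-0.141,0.054,0,0,-2.45,0,-0.273,-0.164,0.063,0,0,-2.45,0,-0.312,-0.188,0.072,0,0,-2.45,0,-0.351,-0.211,0.081,0,0,-2.45,0,-0.39,-0.235,0.09,0,0,-2.45,0], force=20)

```text
clock: 2.2
tcp_pos: [0.4538, 0.1759, 0.1412]
tcp_rot: [0.111, 0.994, 0.0, 0.0]
wrist_force: [0.5, 1.1, -0.3]
opening: -0.0001
finger_force: 0.0
```

```bash
cat > st.py <<'E'
from h import *
q=np.array([0.5646,0.0281,-0.2226]);Rb=R.from_euler('z',q[2])
def tobox(X):return Rb.inv().apply(np.array(X)-[q[0],q[1],0])
def toW(X):return Rb.apply(np.array(X))+[q[0],q[1],0]
def st():
    s=status.observe();M=Rb.inv()*R.from_quat(s["tcp_rot"])
    print("t",round(s["clock"],2),"tcp_box",tobox(s["tcp_pos"]).round(4),"toolx",M.as_matrix()[:,0].round(3),"toolz",M.as_matrix()[:,2].round(3),"F",Rb.inv().apply(s["wrist_force"]).round(1),"j",np.round(s["joint_pos"],2),"op",round(float(s["opening"]),3),s["finger_force"])
if __name__=="__main__": st()
E
python3 st.py
```

```text
t 2.2 tcp_box [-0.1407  0.1197  0.1412] toolx [-1.     0.001 -0.001] toolz [ 0.001  0.001 -1.   ] F [ 0.2  1.2 -0.3] j [ 0.37  0.25 -0.4   0.92  0.    0.59] op -0.0 0.0
```

Request:
arm_command(moves=[-0.02,-0.013,0,0,0,0,0,-0.04,-0.027,0,0,0,0,0,-0.059,-0.041,0.01,0,0,0,0,-0.059,-0.041,0.03,0,0,0,0,-0.059,-0.041,0.055,0,0,0,0,-0.059,-0.041,0.08,0,0,0,0,-0.059,-0.041,0.095,0,0,0,0,-0.062,-0.041,0.095,0,0,0,0,-0.065,-0.041,0.095,0,0,0,0,-0.068,-0.041,0.095,0,0,0,0])

```text
clock: 3.2
tcp_pos: [0.5112, 0.1226, 0.0474]
tcp_rot: [0.111, 0.994, 0.0, 0.001]
wrist_force: [0.4, -0.9, -0.4]
opening: -0.0
finger_force: 0.0
```

```bash
python3 st.py
```

```text
t 3.2 tcp_box [-0.0729  0.0804  0.0474] toolx [-1.     0.    -0.002] toolz [ 0.002  0.001 -1.   ] F [ 0.6 -0.8 -0.4] j [ 0.24  0.41 -0.44  0.72 -0.    0.46] op -0.0 0.0
```

Request:
arm_command(moves=[-0.004,0,0,0,0,0,0,-0.008,0,0,0,0,0,0,-0.012,0,0,0,0,0,0,-0.016,0,0,0,0,0,0,-0.02,0,0,0,0,0,0,-0.024,0,0,0,0,0,0,-0.027,0,0,0,0,0,0,-0.03,0,0,0,0,0,0,-0.033,0,0,0,0,0,0,-0.036,0,0,0,0,0,0])

```text
clock: 4.2
tcp_pos: [0.5449, 0.1142, 0.0462]
tcp_rot: [0.111, 0.994, -0.0, -0.0]
wrist_force: [-0.2, 0.0, 0.7]
opening: -0.0001
finger_force: 0.2
```

```bash
cat > look.py <<'E'
from st import *
import sys
st()
t=imaging.read_camera("top");s=imaging.read_camera("side")
a=cv2.resize(t["frame"][150:260,240:370],(400,338),interpolation=cv2.INTER_CUBIC)   # 3.077x
b=cv2.resize(s["frame"][150:260,240:370],(400,338),interpolation=cv2.INTER_CUBIC)
cv2.imwrite(f"pics/{sys.argv[1]}.png",np.hstack([a,b]))
for n in("gas_tube","tube_end_left","tube_end_right","lid_tab","clip_top"):
    for nm,p in(("top",t),("side",s)):
        print(n,nm,[(np.round(x["at"],1).tolist(),round(x["p"],2)) for x in imaging.look_for(n,p)[:2]])
for z in(.0535,.065):
    for y in(.0955,-.0955):
        W=toW([-.0125,y,z]);print("expect tip",y,z,proj(t,W).round(1),proj(s,W).round(1))
E
python3 look.py p1
```

```text
t 4.2 tcp_box [-0.0382  0.0796  0.0462] toolx [-1.  0.  0.] toolz [-0. -0. -1.] F [-0.2 -0.   0.7] j [ 0.21  0.45 -0.36  0.75 -0.    0.43] op -0.0 0.22269660606980324
gas_tube top [([227.3, 338.0], 0.51)]
gas_tube side [([211.8, 322.6], 0.81)]
tube_end_left top [([165.9, 325.4], 0.67), ([226.4, 333.8], 0.49)]
tube_end_left side [([211.8, 318.7], 0.73)]
tube_end_right top [([166.1, 323.4], 0.65), ([227.9, 339.8], 0.61)]
tube_end_right side [([209.6, 321.5], 0.82)]
lid_tab top [([155.2, 318.0], 0.96)]
lid_tab side [([158.7, 265.6], 0.87)]
clip_top top []
clip_top side [([220.4, 341.8], 0.49), ([214.8, 317.6], 0.34)]
expect tip 0.0955 0.0535 [202.5 269.9] [229.6 274.7]
expect tip -0.0955 0.0535 [220.1 349.7] [197.  333.6]
expect tip 0.0955 0.065 [201.6 269.8] [225.5 274.8]
expect tip -0.0955 0.065 [219.4 350.4] [193.2 334.1]
```

View pics/p1.png

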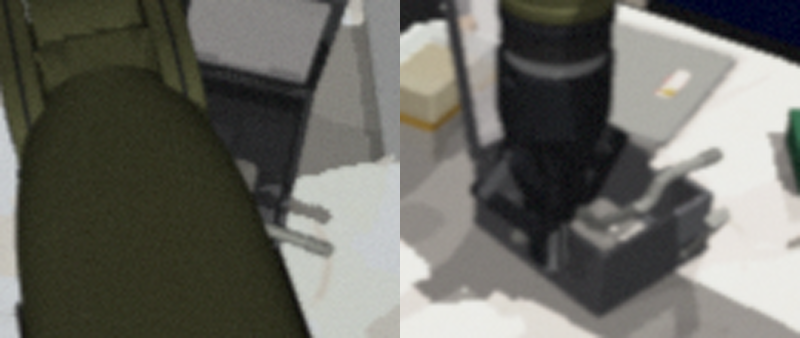

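The arm hides the left end, and the right end is still on the rim. I'll keep pushing the left end.

Request:
arm_command(moves=[-0.001,0,0,0,0,0,0,-0.002,0,0,0,0,0,0,-0.003,0,0,0,0,0,0,-0.004,0,0,0,0,0,0,-0.005,0,0,0,0,0,0,-0.006,0,0,0,0,0,0,-0.007,0,0,0,0,0,0,-0.008,0,0,0,0,0,0,-0.009,0,0,0,0,0,0,-0.009,0,0,0,0,0,0])

```text
clock: 5.8
tcp_pos: [0.5538, 0.1124, 0.0463]
tcp_rot: [0.111, 0.994, 0.0, 0.0]
wrist_force: [-0.3, 0.1, 0.2]
opening: 0.0001
finger_force: 0.0
```

```bash
python3 st.py
```

```text
t 5.8 tcp_box [-0.0291  0.0798  0.0463] toolx [-1.  0. -0.] toolz [ 0.  0. -1.] F [-0.3 -0.   0.2] j [ 0.2   0.47 -0.34  0.76 -0.    0.42] op 0.0 0.0
```

Request:
arm_command(moves=[0.02,0,-0.005,0,0,0,0,0.04,0,-0.03,0,0,0,0,0.045,0,-0.07,0,0,0,0,0.045,-0.025,-0.08,0,0,0,0,0.045,-0.05,-0.08,0,0,0,0,0.045,-0.085,-0.08,0,0,0,0,0.045,-0.12,-0.08,0,0,0,0,0.045,-0.145,-0.08,0,0,0,0,0.045,-0.159,-0.08,0,0,0,0,0.045,-0.159,-0.06,0,0,0,0])

```text
clock: 6.8
tcp_pos: [0.4766, -0.0343, 0.1083]
tcp_rot: [0.113, 0.994, 0.0, 0.003]
wrist_force: [1.0, 0.4, 0.2]
opening: 0.0003
finger_force: 0.0
```

```bash
python3 look.py p2
```

```text
t 6.8 tcp_box [-0.072  -0.0803  0.1083] toolx [-1.     0.003 -0.006] toolz [ 0.006  0.001 -1.   ] F [0.9 0.6 0.2] j [-0.07  0.27 -0.47  0.82 -0.    0.15] op 0.0 0.0
gas_tube top [([213.4, 299.7], 0.6)]
gas_tube side [([217.5, 313.3], 0.65)]
tube_end_left top [([210.8, 298.0], 0.58)]
tube_end_left side [([220.3, 308.7], 0.65), ([318.5, 295.8], 0.64)]
tube_end_right top [([213.8, 299.2], 0.67), ([155.7, 319.5], 0.49)]
tube_end_right side [([217.6, 310.2], 0.85), ([198.9, 286.8], 0.37)]
lid_tab top [([155.6, 316.9], 0.59), ([212.0, 302.9], 0.25)]
lid_tab side [([159.4, 275.6], 0.87)]
clip_top top [([241.4, 318.0], 0.45)]
clip_top side [([221.7, 342.1], 0.39)]
expect tip 0.0955 0.0535 [202.5 269.9] [229.6 274.7]
expect tip -0.0955 0.0535 [220.1 349.7] [197.  333.6]
expect tip 0.0955 0.065 [201.6 269.8] [225.5 274.8]
expect tip -0.0955 0.065 [219.4 350.4] [193.2 334.1]
```

View pics/p2.png

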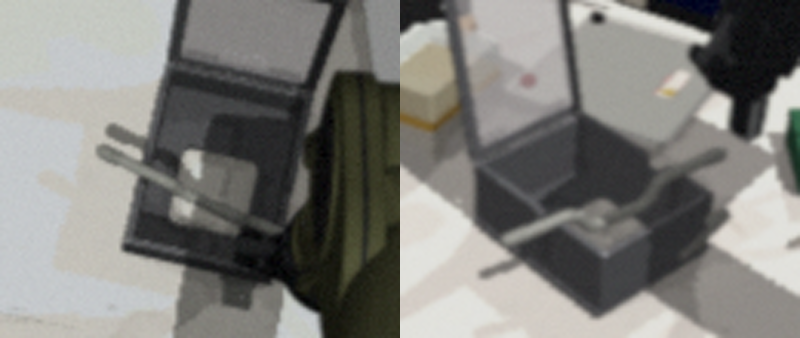

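The left tip is now at about (199,273) in the top view and (228,275) in the side view. I'll triangulate it to see whether it has seated.

```bash
cat > tri.py <<'E'
from st import *
def tri(t,a,s,b):
    o1,d1=ray(t,a);o2,d2=ray(s,b)
    A=np.stack([d1,-d2],1);l=np.linalg.lstsq(A,o2-o1,rcond=None)[0]
    P,Q=o1+d1*l[0],o2+d2*l[1];return tobox((P+Q)/2),np.linalg.norm(P-Q)
E
python3 - <<'E'
from tri import *
t=imaging.read_camera("top");s=imaging.read_camera("side")
C=lambda x,y:[150+y/3.077,240+x/3.077]
print(tri(t,C(101,152),s,C(106,240)))
for z in(.0535,.065):print(z,tobox(atz(t,C(101,152),z)),tobox(atz(s,C(106,240),z)))
for n,p,x0 in(("top",t,0),("side",s,0)):
    cv2.imwrite(f"pics/{n}_p3.png",p["frame"])
a=cv2.resize(s["frame"][190:250,260:340],(800,600),interpolation=cv2.INTER_CUBIC);cv2.imwrite("pics/p3.png",a)
# left notch floor/mouth corners predicted in this crop
for X in[(-.025,.058,.06),(0,.058,.06),(-.005,.058,.0485),(-.02,.058,.0485)]:
    r=proj(s,toW(X));print(X,((r[1]-260)*10,(r[0]-190)*10))
E
```

```text
(array([-0.00393633,  0.09014118,  0.0498447 ]), np.float64(0.001747982402838999))
0.0535 [-0.00390559  0.09050866  0.0535    ] [-0.00801751  0.09252152  0.0535    ]
0.065 [-0.00593188  0.0898555   0.065     ] [-0.01839943  0.10143608  0.065     ]
(-0.025, 0.058, 0.06) (np.float64(312.63124399957405), np.float64(330.09447160455665))
(0, 0.058, 0.06) (np.float64(237.76030288426966), np.float64(276.6365783466023))
(-0.005, 0.058, 0.0485) (np.float64(251.5247829742009), np.float64(326.79878718406485))
(-0.02, 0.058, 0.0485) (np.float64(296.06786139078565), np.float64(359.0181948081215))
```

View pics/p3.png

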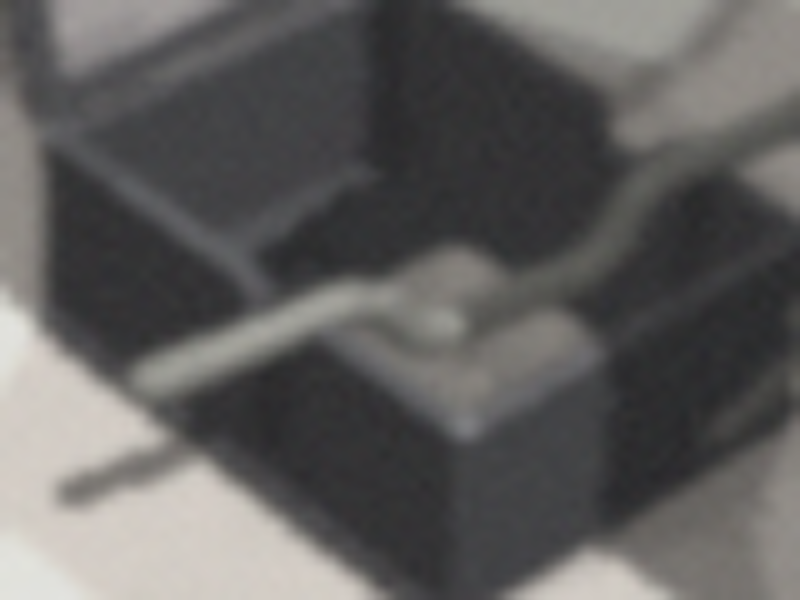

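The left end has dropped into its notch, with the tip at z ≈ 0.050. Now the right end.

Request:
arm_command(moves=[0.003,0,0.01,0,0,0,0,0.006,0,0.035,0,0,0,0,0.006,0,0.06,0,0,0,0,0.004,0,0.062,0,0,0,0,0,0,0.062,0,0,0,0,-0.004,0,0.062,0,0,0,0,-0.008,0,0.062,0,0,0,0,-0.012,0,0.062,0,0,0,0,-0.016,0,0.062,0,0,0,0,-0.02,0,0.062,0,0,0,0])

```text
clock: 8.5
tcp_pos: [0.4944, -0.0373, 0.0446]
tcp_rot: [0.111, 0.994, -0.0, 0.0]
wrist_force: [-0.1, 0.1, -0.1]
opening: -0.0003
finger_force: 0.2
```

```bash
python3 st.py
```

```text
t 8.5 tcp_box [-0.054  -0.0792  0.0446] toolx [-1.  0. -0.] toolz [ 0. -0. -1.] F [-0.1  0.1 -0.1] j [-0.08  0.37 -0.52  0.68 -0.    0.15] op -0.0 0.2257213555276394
```

Request:
arm_command(moves=[-0.003,0,0,0,0,0,0,-0.006,0,0,0,0,0,0,-0.009,0,0,0,0,0,0,-0.012,0,0,0,0,0,0,-0.015,0,0,0,0,0,0,-0.018,0,0,0,0,0,0,-0.02,0,0,0,0,0,0,-0.022,0,0,0,0,0,0,-0.024,0,0,0,0,0,0,-0.025,0,0,0,0,0,0])

```text
clock: 9.5
tcp_pos: [0.5185, -0.0427, 0.0443]
tcp_rot: [0.111, 0.994, 0.0, -0.0]
wrist_force: [-1.0, 0.2, 0.2]
opening: -0.0
finger_force: 0.3
```

```bash
python3 look.py p4
```

```text
t 9.5 tcp_box [-0.0293 -0.0792  0.0443] toolx [-1.  0.  0.] toolz [-0.  0. -1.] F [-1.  -0.   0.2] j [-0.08  0.41 -0.46  0.71  0.    0.14] op -0.0 0.26596576790325344
gas_tube top [([206.9, 295.4], 0.61)]
gas_tube side [([216.8, 307.6], 0.66)]
tube_end_left top [([207.1, 294.7], 0.68)]
tube_end_left side [([217.6, 302.9], 0.78)]
tube_end_right top [([207.2, 296.8], 0.49)]
tube_end_right side [([218.9, 304.2], 0.74)]
lid_tab top [([156.2, 318.1], 0.76)]
lid_tab side [([161.9, 274.2], 0.78)]
clip_top top [([207.1, 294.2], 0.58), ([244.9, 316.4], 0.55)]
clip_top side [([223.5, 339.9], 0.45), ([313.9, 294.7], 0.18)]
expect tip 0.0955 0.0535 [202.5 269.9] [229.6 274.7]
expect tip -0.0955 0.0535 [220.1 349.7] [197.  333.6]
expect tip 0.0955 0.065 [201.6 269.8] [225.5 274.8]
expect tip -0.0955 0.065 [219.4 350.4] [193.2 334.1]
```

View pics/p4.png

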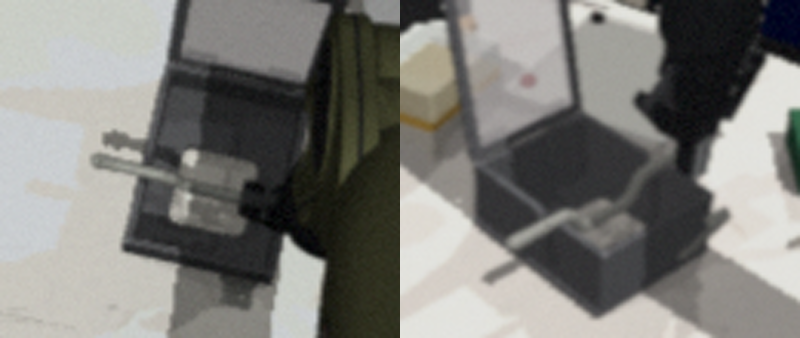

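The tube is nearly square now: left tip at about (201,269), right end partly hidden by the finger at about (197,328). I'll push 3 mm more, then retract and check.

Request:
arm_command(moves=[-0.001,0,0,0,0,0,0,-0.002,0,0,0,0,0,0,-0.002,0,0,0,0,0,0,-0.003,0,0,0,0,0,0,-0.003,0,0,0,0,0,0,0.01,0,0,0,0,0,0,0.03,0,-0.01,0,0,0,0,0.055,0,-0.04,0,0,0,0,0.09,0,-0.07,0,0,0,0,0.12,0,-0.1,0,0,0,0])

```text
clock: 11.1
tcp_pos: [0.3998, -0.0159, 0.145]
tcp_rot: [0.111, 0.994, 0.0, -0.0]
wrist_force: [-0.0, 0.7, -0.1]
opening: -0.0002
finger_force: 0.0
```

```bash
python3 look.py p5
python3 - <<'E'
import cv2
a=cv2.imread("pics/p5.png");cv2.imwrite("pics/p5b.png",cv2.resize(a[100:300,60:],None,fx=1.08,fy=1.8))
E
```

```text
t 11.1 tcp_box [-0.1511 -0.0793  0.145 ] toolx [-1.     0.001  0.001] toolz [-0.001  0.    -1.   ] F [-0.2  0.7 -0.1] j [-0.04  0.11 -0.57  0.89  0.    0.18] op -0.0 0.0
gas_tube top [([209.9, 311.6], 0.81), ([188.5, 312.5], 0.68)]
gas_tube side [([218.5, 299.3], 0.63), ([316.3, 297.3], 0.25)]
tube_end_left top [([208.1, 308.7], 0.73)]
tube_end_left side [([200.5, 284.8], 0.74), ([216.6, 309.0], 0.55)]
tube_end_right top [([211.6, 309.8], 0.85)]
tube_end_right side [([218.8, 306.4], 0.61)]
lid_tab top [([156.4, 317.6], 0.79)]
lid_tab side [([160.4, 275.2], 0.68), ([201.8, 373.3], 0.21)]
clip_top top [([152.2, 200.9], 0.67), ([244.1, 318.5], 0.66)]
clip_top side [([222.7, 339.5], 0.46)]
expect tip 0.0955 0.0535 [202.5 269.9] [229.6 274.7]
expect tip -0.0955 0.0535 [220.1 349.7] [197.  333.6]
expect tip 0.0955 0.065 [201.6 269.8] [225.5 274.8]
expect tip -0.0955 0.065 [219.4 350.4] [193.2 334.1]
```

View pics/p5.png

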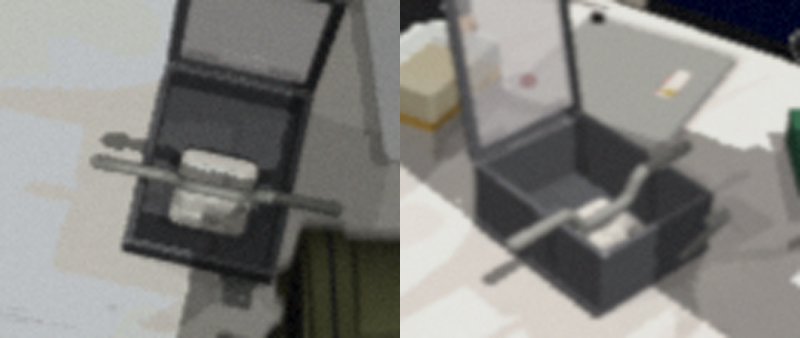

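Both ends look seated: the right tip is at top (218,351) and side (198,334), against the seated prediction of (220,350) and (197,334). I'll triangulate both tips, refine the box and lid geometry, and find the clip.

Run:
```python
from tri import *
t=imaging.read_camera("top");s=imaging.read_camera("side")
C=lambda x,y:[150+y/3.077,240+x/3.077]
for nm,a,b in(("L",C(92,160),C(110,243)),("R",C(341,209),C(289,147))):
    print(nm,tri(t,a,s,b))
for y,nm in((.0955,"L"),(-.0955,"R")):
  for x in(-.0125,-.009,-.005):
   for z in(.0535,.065): W=toW([x,y,z]);print(nm,x,z,proj(t,W).round(1),proj(s,W).round(1))
for ph in ((t,[([156,318])]),(s,[[160.4,275.2],[161.,275]])):pass
# lid corners from first crops
T=lambda x,y:[130+y/3.75,210+x/4];S=lambda x,y:[120+y/3,180+x/3]
print("lid cornL",tri(t,T(358,32),s,S(225,80)),"cornR",tri(t,T(570,72),s,S(335,40)))
for a in(1.8,1.85):
  for y in(.058,-.058):
    W=toW([.0725-.145*np.cos(a),y,.06+.145*np.sin(a)]);print(a,y,proj(t,W),proj(s,W))
print([T(358,32),T(570,72),S(225,80),S(335,40)], "tab tip obs",T(418,5),S(245,20))
W=toW([.0725-.18*np.cos(1.8),.028,.06+.18*np.sin(1.8)]);print("tabtip",proj(t,W),proj(s,W))
```

```text
L (array([-0.01290502,  0.09478192,  0.05548341]), np.float64(0.0028480632033400398))
R (array([-0.00791247, -0.09891355,  0.04774042]), np.float64(0.0048206409170687544))
L -0.0125 0.0535 [202.5 269.9] [229.6 274.7]
L -0.0125 0.065 [201.6 269.8] [225.5 274.8]
L -0.009 0.0535 [201.  270.3] [228.8 273.7]
L -0.009 0.065 [200.1 270.2] [224.8 273.7]
L -0.005 0.0535 [199.4 270.7] [227.9 272.5]
L -0.005 0.065 [198.5 270.6] [223.9 272.5]
R -0.0125 0.0535 [220.1 349.7] [197.  333.6]
R -0.0125 0.065 [219.4 350.4] [193.2 334.1]
R -0.009 0.0535 [218.6 350. ] [196.4 332.6]
R -0.009 0.065 [217.9 350.7] [192.6 333. ]
R -0.005 0.0535 [217.  350.4] [195.7 331.4]
R -0.005 0.065 [216.3 351. ] [191.8 331.8]
lid cornL (array([0.10867264, 0.05426395, 0.19485166]), np.float64(0.006316728798524609)) cornR (array([ 0.11155262, -0.05955149,  0.19068529]), np.float64(0.006009195156424636))
1.8 0.058 [139.99073386 298.3245467 ] [144.79063398 253.10045091]
1.8 -0.058 [151.66960813 352.56660802] [130.06117127 291.82466461]
1.85 0.058 [137.11286214 299.00755638] [144.39429172 251.17886989]
1.85 -0.058 [148.74622188 353.10283067] [129.77277622 289.80725273]
[[138.53333333333333, 299.5], [149.2, 352.5], [146.66666666666666, 255.0], [133.33333333333334, 291.6666666666667]] tab tip obs [131.33333333333334, 314.5] [126.66666666666667, 261.6666666666667]
tabtip [134.45914564 314.12406181] [125.61281051 261.17258433]
```

The tube is seated at both ends, so next is the lid. I'll move above the tab with the fingers open.

Request:
arm_command(moves=[-0.02,0.02,-0.042,0,0,0,0,-0.045,0.045,-0.08,0,0,0,0,-0.075,0.07,-0.11,0,0,0,0.3,-0.11,0.09,-0.125,0,0,0,0.6,-0.15,0.107,-0.125,0,0,0,0.6,-0.19,0.107,-0.125,0,0,0,0.6,-0.225,0.107,-0.125,0,0,0,0.6,-0.25,0.107,-0.125,0,0,0,0.6,-0.266,0.107,-0.125,0,0,0,0.6,-0.266,0.107,-0.125,0,0,0,0.6])

```text
clock: 12.8
tcp_pos: [0.6863, 0.0288, 0.2674]
tcp_rot: [0.112, 0.994, -0.0, -0.0]
wrist_force: [0.6, 0.9, -0.3]
opening: 0.051
finger_force: 0.0
```

```bash
python3 st.py
python3 - <<'E'
from tri import *
t=imaging.read_camera("top");s=imaging.read_camera("side")
a=cv2.resize(t["frame"][100:210,250:380],(400,338),interpolation=cv2.INTER_CUBIC)
b=cv2.resize(s["frame"][80:190,220:350],(400,338),interpolation=cv2.INTER_CUBIC)
cv2.imwrite("pics/p6.png",np.hstack([a,b]))
print([(x["at"],x["p"]) for x in imaging.look_for("lid_tab",s)[:2]])
st=status.observe()
print("tcp in side",proj(s,st["tcp_pos"]),"tab exp",proj(s,toW([.1148,.028,.2237])))
E
```

```text
t 12.8 tcp_box [0.1185 0.0275 0.2674] toolx [-1.     0.001  0.001] toolz [-0.001 -0.    -1.   ] F [ 0.4  1.  -0.3] j [ 0.04  0.55  0.41  1.43 -0.    0.27] op 0.051 0.0
[([161.3, 276.3], 0.79)]
tcp in side [110.8690993 260.3110317] tab exp [130.20361534 260.86399256]
```

View pics/p6.png

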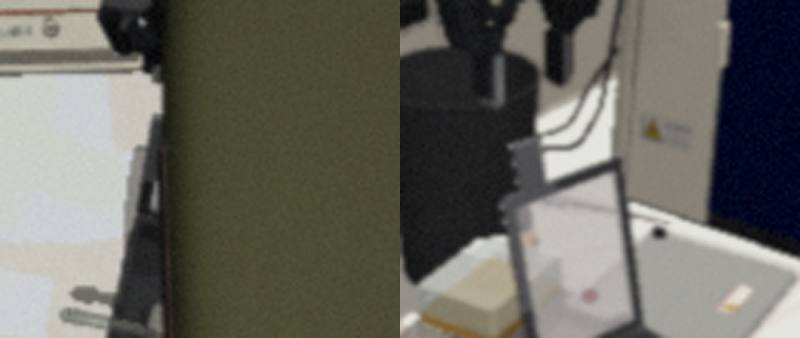

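In the side view the fingertips sit symmetrically over the tab: fingers at about (114,249) and (107,270), tab at about (135,261). I'll lower and grip gently.

Request:
arm_command(moves=[0.002,0,0.015,0,0,0,0.6,0.003,0,0.03,0,0,0,0.6,0.003,0,0.045,0,0,0,0.6,0.003,0,0.06,0,0,0,0.6,0.003,0,0.06,0,0,0,0.6,0.003,0,0.06,0,0,0,0.1,0.003,0,0.06,0,0,0,0.1,0.003,0,0.06,0,0,0,0.1,0.003,0,0.06,0,0,0,0.1,0.003,0,0.06,0,0,0,0.1], force=20)

```text
clock: 13.95
tcp_pos: [0.6815, 0.0294, 0.2109]
tcp_rot: [0.112, 0.994, -0.0, 0.001]
wrist_force: [-3.9, -3.6, 6.1]
opening: 0.0233
finger_force: 23.3
```

```bash
python3 st.py
python3 - <<'E'
import numpy as np
# grasp point path: from a0=1.8; tool pitch b relative to vertical (0 = down; + tilts z toward +x)
def P(a,b,r=.171,n=.004):
    g=np.array([.0725-r*np.cos(a)+n*np.sin(a),.06+r*np.sin(a)+n*np.cos(a)])
    return g+.019*np.array([np.sin(b),-np.cos(b)])
a0=1.8;p0=P(a0,0)
for i,a in enumerate(np.linspace(1.8,0,31)):
    b=np.radians(40)*(1.8-a)/1.8
    d=P(a,b)-p0;print(i,round(a,3),"tool",(-d[0]).round(4),(-d[1]).round(4),"tilt",np.degrees(b).round(1))
E
```

```text
t 13.95 tcp_box [0.1137 0.0271 0.2109] toolx [-1.     0.001 -0.001] toolz [ 0.001 -0.001 -1.   ] F [-3.1 -4.3  6.1] j [ 0.04  0.55  0.26  1.28 -0.    0.27] op 0.023 23.261547088623047
0 1.8 tool -0.0 -0.0 tilt 0.0
1 1.74 tool 0.0096 -0.0023 tilt 1.3
2 1.68 tool 0.0193 -0.0039 tilt 2.7
3 1.62 tool 0.029 -0.005 tilt 4.0
4 1.56 tool 0.0388 -0.0055 tilt 5.3
5 1.5 tool 0.0486 -0.0054 tilt 6.7
6 1.44 tool 0.0584 -0.0046 tilt 8.0
7 1.38 tool 0.0682 -0.0033 tilt 9.3
8 1.32 tool 0.0778 -0.0014 tilt 10.7
9 1.26 tool 0.0873 0.0012 tilt 12.0
10 1.2 tool 0.0966 0.0043 tilt 13.3
11 1.14 tool 0.1057 0.008 tilt 14.7
12 1.08 tool 0.1146 0.0122 tilt 16.0
13 1.02 tool 0.1232 0.017 tilt 17.3
14 0.96 tool 0.1315 0.0222 tilt 18.7
15 0.9 tool 0.1394 0.028 tilt 20.0
16 0.84 tool 0.147 0.0343 tilt 21.3
17 0.78 tool 0.1542 0.041 tilt 22.7
18 0.72 tool 0.1609 0.0482 tilt 24.0
19 0.66 tool 0.1673 0.0558 tilt 25.3
20 0.6 tool 0.1731 0.0637 tilt 26.7
21 0.54 tool 0.1784 0.072 tilt 28.0
22 0.48 tool 0.1833 0.0807 tilt 29.3
23 0.42 tool 0.1876 0.0896 tilt 30.7
24 0.36 tool 0.1913 0.0987 tilt 32.0
25 0.3 tool 0.1945 0.1081 tilt 33.3
26 0.24 tool 0.1971 0.1177 tilt 34.7
27 0.18 tool 0.1991 0.1274 tilt 36.0
28 0.12 tool 0.2005 0.1373 tilt 37.3
29 0.06 tool 0.2013 0.1472 tilt 38.7
30 0.0 tool 0.2015 0.1572 tilt 40.0
```

Request:
arm_command(moves=[0.0095,0,-0.0045,0,-1.3,0,0.1,0.0195,0,-0.006,0,-2.7,0,0.1,0.0295,0,-0.007,0,-4,0,0.1,0.039,0,-0.0075,0,-5.3,0,0.1,0.049,0,-0.0075,0,-6.7,0,0.1,0.059,0,-0.007,0,-8,0,0.1,0.069,0,-0.0055,0,-9.3,0,0.1,0.0785,0,-0.0035,0,-10.7,0,0.1,0.088,0,-0.001,0,-12,0,0.1,0.0975,0,0.0025,0,-13.3,0,0.1])

```text
clock: 14.95
tcp_pos: [0.5867, 0.0515, 0.2066]
tcp_rot: [0.111, 0.987, -0.013, 0.116]
wrist_force: [1.7, -1.9, -2.8]
opening: 0.0235
finger_force: 21.7
```

```bash
cat > arc.py <<'E'
import numpy as np,sys
def P(a,r=.173,n=.004):
    b=np.radians(40)*(1.8-a)/1.8
    g=np.array([.0725-r*np.cos(a)+n*np.sin(a),.06+r*np.sin(a)+n*np.cos(a)])
    return g+.019*np.array([np.sin(b),-np.cos(b)]),b
a0,a1=map(float,sys.argv[1:3])
p0,b0=P(a0)
zx=np.array([np.sin(b0),-np.cos(b0)]);xx=np.array([-np.cos(b0),-np.sin(b0)])
for a in np.linspace(a0,a1,11)[1:]:
    p,b=P(a);d=p-p0;print(round(a,3),(d@xx).round(4),(d@zx).round(4),"turn y",-np.degrees(b-b0).round(1), "tcp_box xz",p.round(4))
E
python3 st.py;python3 arc.py 1.2 .6
```

```text
t 14.95 tcp_box [0.0164 0.0277 0.2066] toolx [-0.973  0.001 -0.232] toolz [ 0.232 -0.    -0.973] F [ 2.1 -1.5 -2.8] j [ 0.13  0.22 -0.28  0.84 -0.08  0.35] op 0.024 21.69481784105301
1.14 0.0098 0.0015 turn y -1.3 tcp_box xz [0.0087 0.2005]
1.08 0.0196 0.0036 turn y -2.7 tcp_box xz [-0.0003  0.1962]
1.02 0.0291 0.0063 turn y -4.0 tcp_box xz [-0.009   0.1914]
0.96 0.0385 0.0096 turn y -5.3 tcp_box xz [-0.0174  0.186 ]
0.9 0.0477 0.0134 turn y -6.7 tcp_box xz [-0.0254  0.1801]
0.84 0.0566 0.0178 turn y -8.0 tcp_box xz [-0.0331  0.1738]
0.78 0.0653 0.0228 turn y -9.3 tcp_box xz [-0.0404  0.167 ]
0.72 0.0736 0.0283 turn y -10.7 tcp_box xz [-0.0472  0.1597]
0.66 0.0816 0.0343 turn y -12.0 tcp_box xz [-0.0536  0.1521]
0.6 0.0892 0.0407 turn y -13.3 tcp_box xz [-0.0595  0.144 ]
```

Request:
arm_command(moves=[0.01,0,0.0015,0,-1.3,0,0.1,0.0195,0,0.0035,0,-2.7,0,0.1,0.029,0,0.0065,0,-4,0,0.1,0.0385,0,0.0095,0,-5.3,0,0.1,0.0475,0,0.0135,0,-6.7,0,0.1,0.0565,0,0.018,0,-8,0,0.1,0.0655,0,0.023,0,-9.3,0,0.1,0.0735,0,0.0285,0,-10.7,0,0.1,0.0815,0,0.0345,0,-12,0,0.1,0.089,0,0.0405,0,-13.3,0,0.1])

```text
clock: 15.95
tcp_pos: [0.5116, 0.0691, 0.1475]
tcp_rot: [0.108, 0.967, -0.025, 0.23]
wrist_force: [3.8, -1.3, -2.5]
opening: 0.0231
finger_force: 21.3
```

```bash
python3 st.py;python3 arc.py .6 .1
```

```text
t 15.95 tcp_box [-0.0608  0.0283  0.1475] toolx [-0.893  0.001 -0.45 ] toolz [ 0.45   0.001 -0.893] F [ 4.  -0.5 -2.5] j [ 0.26  0.05 -0.77  0.33 -0.21  0.44] op 0.023 21.271435618400574
0.55 0.0072 0.0042 turn y -1.1 tcp_box xz [-0.064  0.137]
0.5 0.0142 0.0088 turn y -2.2 tcp_box xz [-0.0682  0.1298]
0.45 0.0209 0.0137 turn y -3.3 tcp_box xz [-0.072   0.1224]
0.4 0.0274 0.0189 turn y -4.4 tcp_box xz [-0.0755  0.1148]
0.35 0.0336 0.0245 turn y -5.6 tcp_box xz [-0.0785  0.107 ]
0.3 0.0395 0.0304 turn y -6.7 tcp_box xz [-0.0812  0.0991]
0.25 0.0451 0.0366 turn y -7.8 tcp_box xz [-0.0834  0.091 ]
0.2 0.0504 0.0431 turn y -8.9 tcp_box xz [-0.0852  0.0828]
0.15 0.0554 0.0499 turn y -10.0 tcp_box xz [-0.0866  0.0746]
0.1 0.06 0.0569 turn y -11.1 tcp_box xz [-0.0876  0.0662]
```

Request:
arm_command(moves=[0.007,0,0.004,0,-1.1,0,0.1,0.014,0,0.009,0,-2.2,0,0.1,0.021,0,0.0135,0,-3.3,0,0.1,0.0275,0,0.019,0,-4.4,0,0.1,0.0335,0,0.0245,0,-5.6,0,0.1,0.0395,0,0.0305,0,-6.7,0,0.1,0.045,0,0.0365,0,-7.8,0,0.1,0.0505,0,0.043,0,-8.9,0,0.1,0.0555,0,0.05,0,-10,0,0.1,0.06,0,0.057,0,-11.1,0,0.1])

```text
clock: 16.95
tcp_pos: [0.4831, 0.0758, 0.0687]
tcp_rot: [0.105, 0.941, -0.035, 0.321]
wrist_force: [-2.5, 2.0, 0.3]
opening: 0.0232
finger_force: 21.1
```

```bash
python3 st.py;python3 arc.py .1 -.06
```

```text
t 16.95 tcp_box [-0.09    0.0286  0.0687] toolx [-0.792 -0.    -0.611] toolz [ 0.611  0.002 -0.792] F [-2.9  1.4  0.3] j [ 0.39  0.15 -1.14 -0.29 -0.35  0.5 ] op 0.023 21.146973073482513
0.084 0.0018 0.002 turn y -0.4 tcp_box xz [-0.0878  0.0636]
0.068 0.0036 0.004 turn y -0.7 tcp_box xz [-0.088   0.0609]
0.052 0.0054 0.006 turn y -1.1 tcp_box xz [-0.0881  0.0582]
0.036 0.0071 0.0081 turn y -1.4 tcp_box xz [-0.0882  0.0555]
0.02 0.0088 0.0102 turn y -1.8 tcp_box xz [-0.0883  0.0528]
0.004 0.0104 0.0123 turn y -2.1 tcp_box xz [-0.0883  0.0501]
-0.012 0.012 0.0145 turn y -2.5 tcp_box xz [-0.0883  0.0474]
-0.028 0.0136 0.0166 turn y -2.8 tcp_box xz [-0.0882  0.0447]
-0.044 0.0152 0.0188 turn y -3.2 tcp_box xz [-0.088  0.042]
-0.06 0.0167 0.0211 turn y -3.6 tcp_box xz [-0.0879  0.0394]
```

Request:
arm_command(moves=[0.001,0,0.0015,0,0,0,0.1,0.0025,0,0.003,0,0.5,0,0.1,0.0035,0,0.0045,0,1,0,0.1,0.005,0,0.0065,0,1.5,0,0.1,0.006,0,0.008,0,2,0,0.1,0.0075,0,0.0095,0,2,0,0.1,0.0085,0,0.011,0,2,0,0.1,0.0095,0,0.0125,0,2,0,0.1,0.0105,0,0.0135,0,2,0,0.1,0.0105,0,0.0135,0,2,0,0.1])

```text
clock: 17.95
tcp_pos: [0.4818, 0.0761, 0.0508]
tcp_rot: [0.105, 0.947, -0.033, 0.302]
wrist_force: [-6.8, 4.9, 1.3]
opening: 0.0231
finger_force: 21.9
```

```bash
python3 st.py
python3 - <<'E'
from st import *
t=imaging.read_camera("top");s=imaging.read_camera("side")
a=cv2.resize(t["frame"][150:260,240:370],(400,338),interpolation=cv2.INTER_CUBIC)
b=cv2.resize(s["frame"][150:260,240:370],(400,338),interpolation=cv2.INTER_CUBIC)
cv2.imwrite("pics/p7.png",np.hstack([a,b]))
E
```

```text
t 17.95 tcp_box [-0.0914  0.0285  0.0508] toolx [-0.815 -0.001 -0.579] toolz [ 0.579  0.003 -0.815] F [-7.7  3.3  1.3] j [ 0.37  0.19 -1.13 -0.29 -0.33  0.5 ] op 0.023 21.863748729228973
```

Request:
arm_command(moves=[0.001,0,0.0005,0,0,0,0.1,0.002,0,0.001,0,0,0,0.1,0.003,0,0.0015,0,0,0,0.1,0.004,0,0.002,0,0,0,0.1,0.005,0,0.0035,0,0,0,0.1,0.005,0,0.0035,0,0,0,0.1,0.005,0,0.0035,0,0,0,0.1,0.005,0,0.0035,0,0,0,0.1,0.005,0,0.0035,0,0,0,0.1,0.005,0,0.0035,0,0,0,0.1])

```text
clock: 19.05
tcp_pos: [0.482, 0.0761, 0.0469]
tcp_rot: [0.106, 0.946, -0.033, 0.305]
wrist_force: [-9.2, 4.0, 7.8]
opening: 0.0232
finger_force: 22.6
```

```bash
python3 st.py
```

```text
t 19.05 tcp_box [-0.0912  0.0285  0.0469] toolx [-0.812  0.    -0.584] toolz [ 0.584  0.002 -0.812] F [-9.8  1.8  7.8] j [ 0.37  0.2  -1.14 -0.31 -0.33  0.5 ] op 0.023 22.565987706184387
```

The lid is down, with about 8 N of contact force. I'll release it and retreat.

Request:
arm_command(moves=[0.003,0,0.002,0,0,0,0.25,0.002,0,0.001,0,0,0,0.5,0.002,0,0.001,0,0,0,0.5,0.002,0,0.001,0,0,0,0.5,0.002,0,-0.01,0,0,0,0.5,0.002,0,-0.03,0,0,0,0.5,0.002,0,-0.055,0,0,0,0.5,0,0,-0.08,0,5,0,0.5,0,0,-0.1,0,12,0,0.2,0,0,-0.11,0,20,0,0])

```text
clock: 20.05
tcp_pos: [0.417, 0.0898, 0.1366]
tcp_rot: [0.109, 0.984, -0.015, 0.14]
wrist_force: [1.6, 0.7, -1.1]
opening: 0.0146
finger_force: 0.0
```

```bash
python3 look.py p8
```

```text
t 20.05 tcp_box [-0.1575  0.0276  0.1366] toolx [-0.961 -0.001 -0.278] toolz [ 0.278  0.001 -0.961] F [ 1.4  1.  -1.1] j [ 0.32 -0.   -0.77  0.56 -0.14  0.52] op 0.015 0.0
gas_tube top [([212.7, 337.2], 0.43), ([204.8, 310.0], 0.16)]
gas_tube side [([224.5, 283.6], 0.67), ([205.0, 305.4], 0.42)]
tube_end_left top []
tube_end_left side [([224.0, 336.6], 0.72), ([225.0, 285.0], 0.47)]
tube_end_right top [([204.7, 311.6], 0.17)]
tube_end_right side []
lid_tab top [([205.3, 307.9], 0.58)]
lid_tab side [([205.1, 303.3], 0.89), ([205.5, 378.2], 0.44)]
clip_top top []
clip_top side [([224.8, 342.1], 0.42)]
expect tip 0.0955 0.0535 [202.5 269.9] [229.6 274.7]
expect tip -0.0955 0.0535 [220.1 349.7] [197.  333.6]
expect tip 0.0955 0.065 [201.6 269.8] [225.5 274.8]
expect tip -0.0955 0.065 [219.4 350.4] [193.2 334.1]
```

View pics/p8.png

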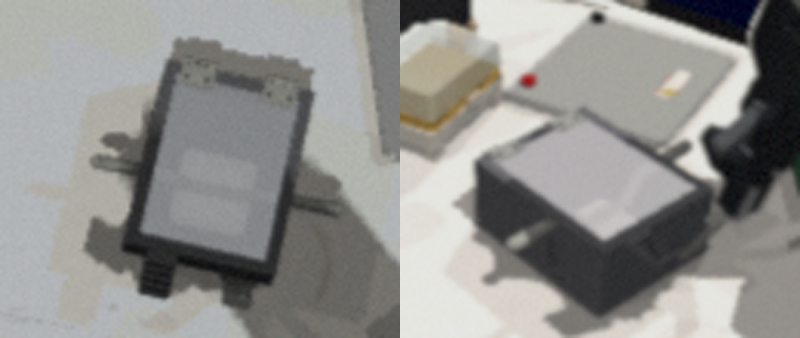

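The lid lies flat and the tube ends still stick out of their notches. The clip stands out at about (244,317) in the top view. Now for the clip.

Request:
arm_command(moves=[-0.004,-0.02,0.007,0,6,0,0,-0.008,-0.042,0.014,0,12,0,0,-0.012,-0.0615,0.021,0,16,0,0,-0.012,-0.0615,0.021,0,16,0,0,-0.007,-0.0615,0.038,0,16,0,0,-0.001,-0.0615,0.059,0,16,0,0,0.004,-0.0615,0.078,0,16,0,0,0.008,-0.0615,0.092,0,16,0,0,0.008,-0.0615,0.092,0,16,0,0,0.008,-0.0615,0.092,0,16,0,0])

```text
clock: 21.65
tcp_pos: [0.4229, 0.0259, 0.0447]
tcp_rot: [0.111, 0.994, -0.001, 0.003]
wrist_force: [-0.2, -0.7, 0.7]
opening: 0.0001
finger_force: 0.0
```

```bash
python3 st.py
```

```text
t 21.65 tcp_box [-0.1377 -0.0334  0.0447] toolx [-1.    -0.    -0.006] toolz [ 0.006 -0.    -1.   ] F [-0.1 -0.7  0.7] j [ 0.06  0.26 -0.69  0.61 -0.    0.28] op 0.0 0.0
```

Request:
arm_command(moves=[-0.006,0,0,0,0,0,0,-0.012,0,0,0,0,0,0,-0.018,0,0,0,0,0,0,-0.024,0,0,0,0,0,0,-0.029,0,0,0,0,0,0,-0.034,0,0,0,0,0,0,-0.038,0,0,0,0,0,0,-0.042,0,0,0,0,0,0,-0.045,0,0,0,0,0,0,-0.047,0,0,0,0,0,0])

```text
clock: 22.65
tcp_pos: [0.4697, 0.015, 0.0449]
tcp_rot: [0.111, 0.994, -0.001, 0.003]
wrist_force: [-1.0, 0.7, 0.5]
opening: 0.0001
finger_force: 0.3
```

```bash
python3 st.py
```

```text
t 22.65 tcp_box [-0.0897 -0.0337  0.0449] toolx [-1.     0.    -0.007] toolz [ 0.007 -0.    -1.   ] F [-1.1  0.4  0.5] j [ 0.03  0.33 -0.58  0.65 -0.    0.26] op 0.0 0.3174955624854192
```

Only about 1 N so far. I'll keep going in small steps until it firms up against the wall.

Request:
arm_command(moves=[-0.001,0,0,0,0,0,0,-0.0015,0,0,0,0,0,0,-0.002,0,0,0,0,0,0,-0.0025,0,0,0,0,0,0,-0.003,0,0,0,0,0,0,-0.0035,0,0,0,0,0,0,-0.004,0,0,0,0,0,0,-0.004,0,0,0,0,0,0,-0.004,0,0,0,0,0,0,-0.004,0,0,0,0,0,0])

```text
clock: 23.65
tcp_pos: [0.4709, 0.0146, 0.0446]
tcp_rot: [0.111, 0.994, -0.0, 0.001]
wrist_force: [-5.7, 2.0, 4.2]
opening: -0.0001
finger_force: 3.1
```

```bash
python3 st.py
```

```text
t 23.65 tcp_box [-0.0884 -0.0338  0.0446] toolx [-1.    -0.    -0.003] toolz [ 0.003 -0.    -1.   ] F [-6.   0.7  4.2] j [ 0.03  0.33 -0.58  0.66 -0.    0.25] op -0.0 3.1111741019412875
```

The clip is stopped against the box at 6 N. I'll back off and check.

Request:
arm_command(moves=[0.005,0,0,0,0,0,0,0.02,0,0,0,0,0,0,0.04,0,0,0,0,0,0,0.06,0,-0.02,0,0,0,0,0.08,0,-0.05,0,0,0,0,0.1,0,-0.08,0,0,0,0,0.11,0,-0.1,0,0,0,0,0.11,0,-0.1,0,0,0,0,0.11,0,-0.1,0,0,0,0,0.11,0,-0.1,0,0,0,0])

```text
clock: 24.65
tcp_pos: [0.3658, 0.0386, 0.1437]
tcp_rot: [0.111, 0.994, -0.001, 0.003]
wrist_force: [0.9, 0.1, -0.5]
opening: -0.0003
finger_force: 0.0
```

Run:
```python
from st import *
st()
t=imaging.read_camera("top");s=imaging.read_camera("side")
for n in("lid_tab","clip_top","gas_tube"):
    for nm,p in(("top",t),("side",s)): print(n,nm,[(np.round(x["at"],1).tolist(),round(x["p"],2)) for x in imaging.look_for(n,p)[:2]])
# compare brightness where open clip stood, with the first picture
a=cv2.imread("pics/top0.png");g=lambda f:cv2.cvtColor(f,cv2.COLOR_BGR2GRAY)
for an in(0,.25,.5):
    W=toW([-.0775-.046*np.sin(an),-.034,.022+.046*np.cos(an)]);print(an,proj(t,W).round(1),proj(s,W).round(1))
print(g(a)[232:258,317]);print(g(t["frame"])[232:258,317])
b=cv2.imread("pics/side0.png")
print("side old");print(g(b)[212:236:2,330:352:2]);print("new");print(g(s["frame"])[212:236:2,330:352:2])
```

```text
t 24.65 tcp_box [-0.1962 -0.0337  0.1437] toolx [-1.     0.    -0.007] toolz [ 0.007 -0.    -1.   ] F [ 0.8  0.3 -0.5] j [ 0.11  0.05 -0.64  0.87 -0.    0.33] op -0.0 0.0
lid_tab top [([205.1, 309.8], 0.96)]
lid_tab side [([205.6, 304.8], 0.72)]
clip_top top [([240.6, 319.5], 0.57), ([204.1, 310.0], 0.46)]
clip_top side [([219.1, 339.1], 0.44)]
gas_tube top [([210.3, 177.9], 0.37)]
gas_tube side [([221.2, 284.4], 0.7)]
0 [240.8 318.6] [214.7 337.1]
0.25 [245.7 317.5] [217.6 340.9]
0.5 [250.4 316.4] [221.4 344.2]
[ 31  31  36  60  52  34  20  20  30  37  42  50  50  50  61  61  59  68
  89 112 113 116 110 112 113 115]
[109  63  44  55  72  72  77  74  64  42  46  79  93 103 104 106 104 104
 104 101 101 105 102 102 105 106]
side old
[[ 47  49  55  63  96 144 217 229 229 229 229]
 [ 50  50  63  96 101  93 196 224 223 224 227]
 [ 56  76  92  82  69  96 201 214 217 223 223]
 [ 68  67  51  48  48  93 165 134 158 219 223]
 [ 53  50  47  50  54  88 103  98 123 209 222]
 [ 47  46  47  47  53  88  98 109 185 214 220]
 [ 49  45  48  47  52  78 105 189 221 219 215]
 [ 49  47  48  55  71 110 193 223 223 224 220]
 [ 47  45  56  70  73 172 222 224 223 225 224]
 [ 48  57  70  66  62 152 219 224 224 225 227]
 [ 53  73  62  55  85 131 162 213 223 225 225]
 [ 57  59  67  93 120 135 137 151 191 222 225]]
new
[[177 157 118 102  96  74 110 133 132 137 142]
 [139  96  96 100  95  72 113 133 134 134 133]
 [ 70  82  95  85  73  73 120 131 133 133 132]
 [ 56  58  77  74  77  79 123 132 131 134 131]
 [ 48  55  76  81  77  79 126 124 129 132 131]
 [ 47  58  75  73  71  90 130 133 127 129 131]
 [ 47  65  75  74  69  95 131 133 132 128 126]
 [ 44  70  76  75  68 107 132 134 133 133 130]
 [ 45  65  75  74  75 114 134 133 134 135 134]
 [ 51  68  71  73  62 104 133 133 134 134 135]
 [ 56  70  64  55  84 128 135 133 139 139 147]
 [ 52  60  68  91 119 135 135 136 145 147 148]]
```

The clip stands upright, with its lip over the lid edge at rows 235–240 in the top view and nothing beyond row 242. The lid is flat and the robot is clear.

```bash
python3 -c "
from rig import workorder
print(workorder.sign_off())"
```

```text
the job is handed in; nothing more can be done
None
```

I handed the job in at about 25 s of the 61 s limit: tube seated in both notches, lid flat and clip closed, going by the camera images and contact forces; sign-off returned no verdict.

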